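# Uncover the bench valves and shut the disc-ended one

### The arm

A 6-joint arm with a two-finger parallel gripper is mounted at the origin on the work surface. World frame = base frame: x ahead of the robot, y to its left, z up, the work surface at z = 0. Lengths are in mm, angles in rad, forces in N, time in s.
With the tool pointing down it reaches from about 350 to 775 mm from the base axis. Payload 7.3 kg.
Tool frame: the origin (TCP) lies midway between the tips of the shut fingers; the grasp point (between the pads) lies bot.tcp_to_grasp behind it (bot.tcp_to_grasp is the distance from the TCP to the grasp point, in mm); z points along the fingers, y is the direction in which the jaws open and shut (so a half turn about z gives the same grasp; the last joint's range is limited). The gripper opens to 92 mm and grips with 3 to 60 N. Pads are 19 mm wide; open, the fingers measure 130 mm over their backs; the gripper's body (75 mm by 190 mm) begins 47 mm behind the grasp point.
Start: joints at [-1.26, 0.342, 1.524, -0, 1.275, -0.146], TCP at [231.591, -471.183, 193.141] pointing down, gripper open.
Joint ranges: [-2.53, 2.53], [-0.77, 2.02], [0.04, 2.7], [-1, 4.14], [0.28, 2.66], [-3.11, 3.11]. Speed limits (rad/s): [2.57, 2.57, 3.14, 3.14, 3.14, 3.14].

### API

Orientations are given as [roll, pitch, yaw] about the fixed x, y, z axes, in that order (R = Rz(yaw) Ry(pitch) Rx(roll)).
In Python, from plant import bot gives the robot as it stands.
- The arm moves only by the shell command python3 -m inch 'ROWS'. ROWS is JSON, one flat list of numbers, 7 for each row, row after row: the shift along the world's x, y, z in cm, then the turn, a rotation vector about the world's x, y, z in degrees, then the gripper command: -1 is shut, 1 is fully open, values between are in proportion. In form: [tx, ty, tz, ax, ay, az, fingers, tx, ty, tz, ax, ay, az, fingers, ...]. A call has exactly 5 rows; each row is the pose to reach, as a shift and turn from the pose measured when the call began; what a row does not reach only later rows make up. A row lasts 1/10 s, in which the tool goes at most 50 mm and 8.59 degrees, less where a joint would pass 70% of its speed; a pose out of reach is approached as far as the arm can. A call with a gripper value outside its range is refused whole. The fingers move at their own pace and stop on an object; the grip force is fixed at half the most. Time passes only in rows, so rows that repeat a pose let the fingers close, or fill a call up. It gives the time, the measured TCP pose, the force and the opening at its end, in the units of the state.
- bot.get_obs(): the state, without advancing time (a new reading comes with each control period).
- bot.capture(name): name is "side" or "top"; returns the picture (480x640x3 uint8, red, green, blue); there is no depth.
- bot.calibration(name): a dict with "fx", "fy", "cx", "cy" (pixels), "cam_to_world" (4x4, takes a point from camera to world coordinates). Camera axes: x right, y down, z forward; pixel columns grow to the right and rows downward; lengths in mm; the calibration is good to about 2 mm. A picture is of the moment at which its call begins. calibration takes no time and is no camera call.
- bot.close_job(): hands the job in, once; it reports no verdict.
The state is a dict: "time": time; "joint_positions": joint angles; "dq": joint speeds; "tau": joint torques, N m; "tool_pos": TCP position; "tcp_rot": TCP orientation; "contact_force": force on the tool from outside, world axes, zero at the start; "moment": the same for the moment, N m; "grip_width": finger opening in mm.
Only numpy, scipy, OpenCV 4.12 (cv2) and the standard library are available. Lean on these libraries where they do the work, as an engineer would, in place of code of your own. Each camera call takes 0.05 s, during which the arm holds its last target.

### The job

Without picking anything up, push the grey cover along its rails all the way to the end stop so that the two valve levers are uncovered, then push the lever with the round disc on its end fully shut, a quarter turn clockwise. The cover must stay down in its rails; leave the plain lever open and everything else on the bench where it is, and finish with the hand clear.

Things in the scene. Friction and masses are not known exactly. Their poses are not given: they have to be found in the camera images.
- manifold: Fixed aluminium base plate, 250 (its x) x 440 (its y) x 10 mm thick, on the bench. Origin: centre of its underside; x away from the robot, y along the rails, the way the cover slides open, z up; turned up to 0.25 rad. Two rails, tops 20 mm above the bench, run along y at x = -113 and +113 mm. Valve axes at y = -130 mm, one at x = -85, one at x = +15 mm; either may be the disc-ended one.
- end_stop (a point): Middle of the near (-y) face of the end stop, a bar across the plate at y = +200 mm, 10 mm thick, its top 32 mm above the bench; this point is 21 mm above the bench. The cover touches it when the cover's origin is at y = +115 mm on the plate.
- cover: Loose grey plastic hood over both valves, 214 (x) x 170 (y) x 75 mm tall, 0.35 to 0.7 kg, 5 mm walls, standing on the plate between the rails, 3 mm play each side. Its -y end is open, so it can slide off the valves towards +y. Origin: centre of its underside, 10 mm above the bench; axes as the plate's. Starts at y = -105 to -85 mm on the plate. Slides with 1 to 4 N; not fastened down.
- ledge (a point): Centre of the flat pushing face (it looks to -y) of the upright ledge on the cover's roof: 80 mm wide (x), 25 mm high, from 85 to 110 mm above the bench; 20 mm on the -y side of the cover's origin. A slope falls away behind it.
- disc_lever (a joint): Angle (rad) of the steel lever whose free end is a round disc, the one to shut: 0 = open, lever along the plate's +y (along its pipe); 1.571 = shut, lever along the plate's +x, against a stop. Turns clockwise seen from above, starts at 0 to 0.1, stays where it is left; about 0.09 N m to turn (2 N at the disc).
- plain_lever (a joint): The same for the other lever, a plain straight bar without a disc; it starts at 0 to 0.1 and is to be left open.
- disc_axis (a point): Point on the turning axis of the disc-ended lever, at its mid-height, 50 mm above the bench. The lever: a bar 12 mm wide, 44 to 56 mm above the bench, 66 mm long from the axis, with a 22 mm hub. Below it the brass valve body and pipe, up to 36 mm above the bench and 28 mm wide, and a 14 mm stem.
- disc_end (a point): Centre of the round disc on that lever, 32 mm diameter and 12 mm thick, 52 mm from the axis, 50 mm above the bench; it moves with the lever. The other lever has no disc.
- plain_axis (a point): Point on the turning axis of the plain lever, at its mid-height, 50 mm above the bench; bar and valve as for the other one.
- reagent_bottle: Bystander, to be left alone: amber screw-cap bottle, 44 mm diameter, 75 mm tall, standing on the bench on the robot's side of the plate; origin at the centre of its underside.
- vial: Bystander, to be left alone: small clear screw-top jar, 28 mm diameter, 50 mm tall, standing just off the plate's -y end; origin at the centre of its underside.
- timer: Bystander, to be left alone: flat white bench timer, 65 x 65 x 16 mm, lying off the plate's -y end; origin at the centre of its underside.
- calculator: Bystander, to be left alone: black pocket calculator, 145 x 75 x 14 mm, lying beyond the plate's +y end; origin at the centre of its underside.
- beaker: Bystander, to be left alone: clear plastic beaker, 68 mm diameter, 85 mm tall, on the bench on the robot's side of the plate; origin at the centre of its underside.
- tip_box: Bystander, to be left alone: grey box with clear lid, 120 x 82 x 57 mm, beyond the plate's +y end; origin at the centre of its underside.

How it is judged (in metres and radians):
On the way, in this order (a step that is already met when the one before it is completed fails the run):
1. the cover is pushed along to the end stop, the disc lever still open (y of cover in the frame of manifold above 0.085 m and value of joint disc_lever below 0.5 rad), for 0.2 s.
2. the disc-ended lever is pushed shut (value of joint disc_lever above 1.45 rad), for 0.2 s.
At the end, for the whole second after the job is handed in: Disc-ended lever within 0.12 rad (7 degrees) of fully shut, plain lever under 0.3 rad, cover within 30 mm of the end stop, flat on the plate and at rest (value of joint disc_lever above 1.45 rad and value of joint plain_lever below 0.3 rad and y of cover in the frame of manifold above 0.085 m and z of cover in the frame of manifold below 0.015 m and angle between cover's own z axis and vertical below 0.05 rad and linear speed of cover below 0.01 m/s); the robot touches nothing.
It fails at once if the cover is lifted or tipped (more than 12 mm or 0.15 rad) (z of cover in the frame of manifold above 0.022 m or angle between cover's own z axis and vertical above 0.15 rad).
It fails at once if the plain lever is turned (past 0.3 rad) (value of joint plain_lever above 0.3 rad).
It fails at once if a bystander is moved more than 25 mm (distance of any of reagent_bottle, vial, timer, calculator, beaker, tip_box from where it was at the start of the episode above 0.025 m).
It also fails if it takes over 56 s, if anything falls off the work surface, if the arm or the gripper's body presses on something with over 40 N, if the wrist force passes 120 N, or if a joint passes its speed limit or range.

## Working session

There is one attempt and no reset: what is moved stays moved. The work goes in short steps, Python scripts to look and compute and a shell command to move; the robot and the scene stay as the last step left them, time stands still between calls to the robot, and variables do not carry over. Pictures are saved under pics/ and viewed, and the job is handed in when it is done.

```bash
mkdir -p pics
python3 - <<'E'
from plant import bot
import cv2,numpy as np
for n in("top","side"):
    im=bot.capture(n); cv2.imwrite(f"pics/{n}0.png",im[:,:,::-1])
    c=bot.calibration(n); print(n,c["fx"],c["fy"],c["cx"],c["cy"],np.round(c["cam_to_world"],3).tolist())
print(bot.get_obs(),bot.tcp_to_grasp)
E
```

```text
top 564.4934025605891 564.4934025605891 323.17350876883705 246.50866038868918 [[-0.023, -0.976, 0.218, 312.939], [-1.0, 0.023, -0.005, 55.186], [-0.0, -0.218, -0.976, 1269.747], [0.0, 0.0, 0.0, 1.0]]
side 449.06955036281937 449.06955036281937 319.5841860932741 249.019083000581 [[0.93, -0.241, 0.278, 294.691], [-0.367, -0.636, 0.678, -636.172], [0.013, -0.733, -0.68, 758.588], [0.0, 0.0, 0.0, 1.0]]
{'time': 0.1, 'joint_positions': array([-1.25997687e+00,  3.42662164e-01,  1.52493916e+00,  1.38349022e-05,
        1.27539154e+00, -1.46003840e-01]), 'dq': array([-0.00137358, -0.00187377, -0.00125206, -0.00032363,  0.00061621,
        0.00088003]), 'tau': array([ 2.50040925e-03, -4.32005954e+01, -2.44694549e+01,  7.19690393e-02,
        5.25773282e-02, -2.90260061e-05]), 'tool_pos': array([ 231.47130323, -470.75530868,  192.50359207]), 'tcp_rot': array([-3.14020926e+00, -2.16799960e-04,  4.56819110e-01]), 'contact_force': array([ 0.25450255,  0.48548849, -0.60375162]), 'moment': array([ 0.03219834, -0.01651479, -0.04001141]), 'grip_width': 91.52261055896366} 18.8
```

View pics/top0.png

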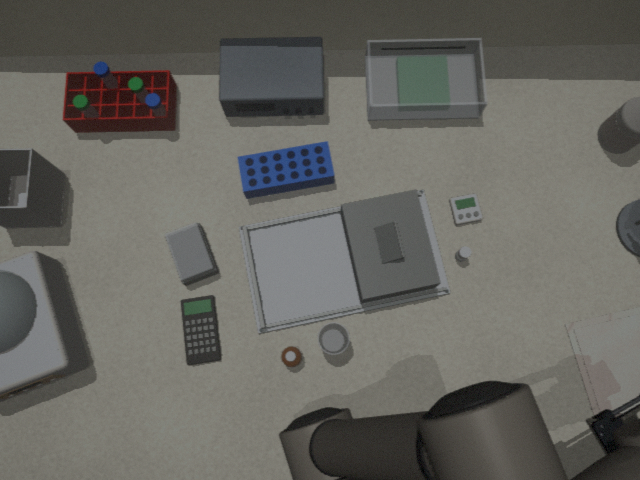

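View pics/side0.png

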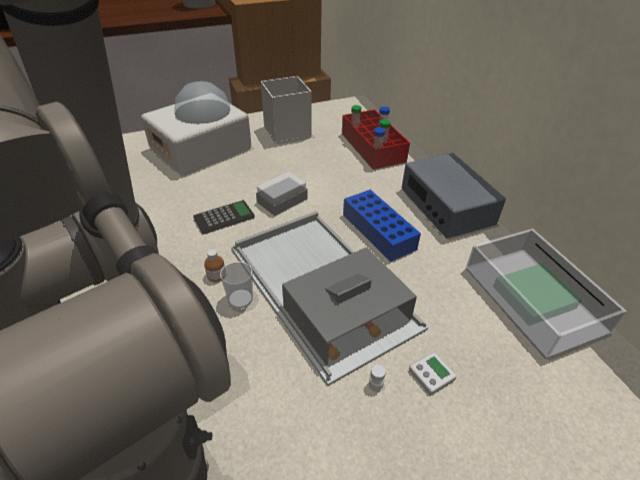

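```bash
cat > h.py <<'E'
from plant import bot
import numpy as np,cv2
def ray(n,u,v,z):
    c=bot.calibration(n);T=np.array(c["cam_to_world"])
    d=T[:3,:3]@np.array([(u-c["cx"])/c["fx"],(v-c["cy"])/c["fy"],1]);o=T[:3,3]
    return o+d*(z-o[2])/d[2]
def proj(n,p):
    c=bot.calibration(n);T=np.linalg.inv(np.array(c["cam_to_world"]));q=T[:3,:3]@np.asarray(p,float)+T[:3,3]
    return np.array([c["fx"]*q[0]/q[2]+c["cx"],c["fy"]*q[1]/q[2]+c["cy"]])
def crop(n,x0,y0,x1,y1,f,out):
    im=cv2.imread(n)[y0:y1,x0:x1];cv2.imwrite(out,cv2.resize(im,None,fx=f,fy=f,interpolation=cv2.INTER_CUBIC))
E
python3 -c "
from h import *
crop('pics/top0.png',230,180,460,340,3.4,'pics/t0c.png')
crop('pics/side0.png',220,200,450,400,3,'pics/s0c.png')"
```

```text
(no output)
```

View pics/t0c.png

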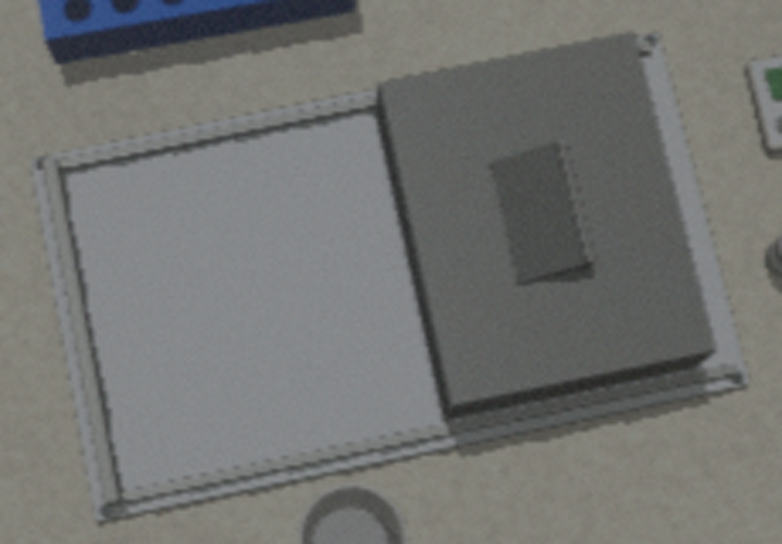

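View pics/s0c.png

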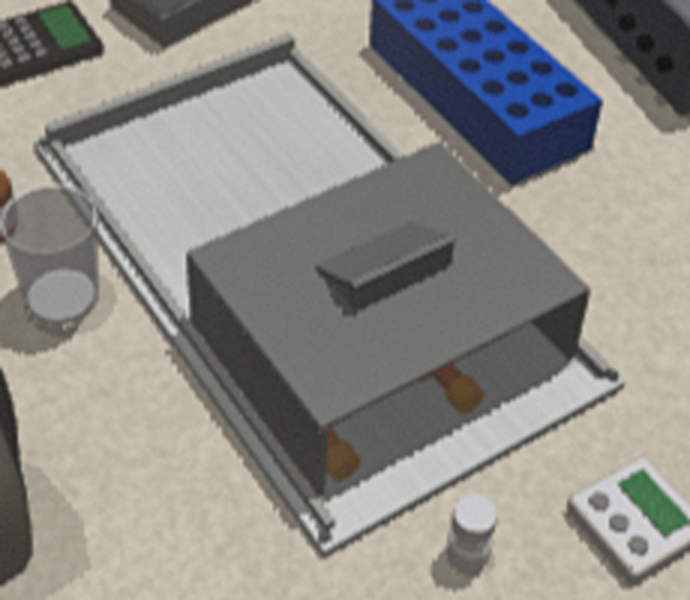

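Run:
```python
from h import *
f=lambda u,v,z:ray("top",230+u/3.4,180+v/3.4,z)
g=lambda u,v,z:ray("side",220+u/3,200+v/3,z)
R=np.array([f(380,85,85),f(637,35,85),f(714,353,85),f(448,410,85)]);print("roof",R.round(1).tolist(),R.mean(0).round(1))
print("sizes",[round(np.linalg.norm(R[i]-R[(i+1)%4]),1) for i in range(4)])
ey=(R[0]-R[1]+R[3]-R[2]);ex=(R[0]-R[3]+R[1]-R[2]);print("yaw",np.arctan2(-ey[0],ey[1]),np.arctan2(ex[1],ex[0]))
S=np.array([g(437,145,85),g(588,292,85),g(328,422,85),g(190,255,85)]);print("side roof",S.round(1).tolist(),S.mean(0).round(1))
P=np.array([f(742,388,10),f(102,520,10)]);print("plate",P.round(1).tolist(),np.linalg.norm(P[0]-P[1]));d=P[1]-P[0];print(np.arctan2(-d[0],d[1]))
Ps=np.array([g(325,552,10),g(40,150,10),g(622,383,10)]);print("plate side",Ps.round(1).tolist());d=Ps[1]-Ps[0];print(np.arctan2(-d[0],d[1]))
L=np.array([f(565,143,110),f(592,265,110)]);print("ledge",L.round(1).tolist(),L.mean(0))
L=np.array([g(317,267,110),g(350,290,110),g(453,242,110)]);print("ledge side",L.round(1).tolist(),L[1:].mean(0))
for n,(u,v),z in(("vial",(464,252),50),("timer",(466,209),16),("beaker",(333,336),85),("bottle",(291,354),75)): print(n,ray("top",u,v,z).round())
```

```text
roof [[669.3, 6.8, 85.0], [699.1, -160.4, 85.0], [490.6, -196.0, 85.0], [458.8, -29.0, 85.0]] [579.5 -94.7  85. ]
sizes [np.float64(169.8), np.float64(211.6), np.float64(170.1), np.float64(213.5)]
yaw 0.18214182713576804 0.16863958602509274
side roof [[665.7, 1.5, 85.0], [696.6, -163.2, 85.0], [496.5, -197.2, 85.0], [461.4, -38.1, 85.0]] [580.1 -99.2  85. ]
plate [[478.1, -228.8, 10.0], [401.6, 193.4, 10.0]] 429.1022374921682
0.17935263763437628
plate side [[480.3, -237.1, 10.0], [402.3, 181.5, 10.0], [720.8, -191.1, 10.0]]
0.18418678948890277
ledge [[621.4, -106.7, 110.0], [543.3, -119.3, 110.0]] [ 582.31902608 -112.98915856  110.        ]
ledge side [[528.5, -99.4, 110.0], [540.7, -125.1, 110.0], [620.6, -110.9, 110.0]] [ 580.68172743 -118.00454815  110.        ]
vial [ 565. -261.   50.]
timer [ 674. -283.   16.]
beaker [386.  34.  85.]
bottle [352. 122.  75.]
```

The side crop shows the cover's open end with two valve bodies inside. The top crop shows the roof corners and the ledge, around (397,241) in the full image. The sizes check out (170 x 213). Next I move to behind the ledge with the fingers shut.

```bash
python3 -m inch '[3.5,3.2,0,0,0,7.4,-1, 7,6.4,0,0,0,14.8,-1, 10.5,9.6,0,0,0,22.2,-1, 14,12.8,0,0,0,29.6,-1, 17.5,16,0,0,0,37,-1]'
python3 -m inch '[3.5,3.2,0,0,0,7.4,-1, 7,6.4,0,0,0,14.8,-1, 10.5,9.6,0,0,0,22.2,-1, 14,12.8,0,0,0,29.6,-1, 17.5,16,0,0,0,37,-1]'
```

```text
time: 0.6
tool_pos: [407.4, -309.2, 192.3]
tcp_rot: [-3.14, -0.0, 1.108]
contact_force: [-0.7, -1.1, -0.1]
grip_width: 56.3
time: 1.1
tool_pos: [583.5, -147.5, 191.9]
tcp_rot: [-3.139, -0.001, 1.759]
contact_force: [-0.4, -0.3, -0.4]
grip_width: 16.1
```

```bash
python3 -m inch '[0.5,-0.5,-3,0,0,-0.6,-1, 0.5,-0.5,-6,0,0,-0.6,-1, 0.5,-0.5,-9,0,0,-0.6,-1, 0.5,-0.5,-9.9,0,0,-0.6,-1, 0.5,-0.5,-9.9,0,0,-0.6,-1]'
python3 - <<'E'
from h import *
for n in("top","side"): cv2.imwrite(f"pics/{n}1.png",bot.capture(n)[:,:,::-1])
crop('pics/side1.png',220,180,450,380,3,'pics/s1c.png')
E
```

```text
time: 1.6
tool_pos: [587.5, -152.1, 91.5]
tcp_rot: [-3.136, -0.003, 1.748]
contact_force: [0.1, -0.4, 0.7]
grip_width: 0.6
```

View pics/s1c.png

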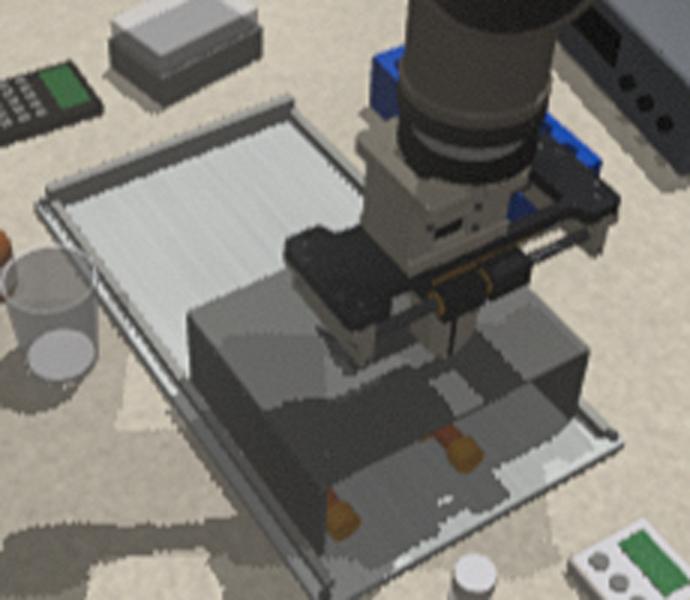

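```bash
python3 -m inch '[-0.18,1,0.1,0,0,0,-1, -0.35,2,0.2,0,0,0,-1, -0.5,2.8,0.2,0,0,0,-1, -0.63,3.5,0.2,0,0,0,-1, -0.79,4.4,0.2,0,0,0,-1]'
python3 -m inch '[-0.18,1,0,0,0,0,-1, -0.36,2,0,0,0,0,-1, -0.54,3,0,0,0,0,-1, -0.72,4,0,0,0,0,-1, -0.9,5,0,0,0,0,-1]'
```

```text
time: 2.2
tool_pos: [581.2, -108.2, 96.5]
tcp_rot: [-3.141, 0.001, 1.748]
contact_force: [0.1, -0.4, 0.4]
grip_width: 0.6
time: 2.7
tool_pos: [572.0, -57.3, 96.4]
tcp_rot: [-3.141, 0.001, 1.748]
contact_force: [0.6, 0.3, 0.2]
grip_width: 0.4
```

Run:
```python
from h import *
for n in("top","side"): cv2.imwrite(f"pics/{n}2.png",bot.capture(n)[:,:,::-1])
print(bot.get_obs()["tool_pos"],bot.get_obs()["contact_force"])
crop('pics/side2.png',220,180,450,380,3,'pics/s2c.png')
```

```text
[571.88235306 -56.70029886  96.45724338] [ 0.37894897  0.87152045 -0.23294327]
```

View pics/s2c.png

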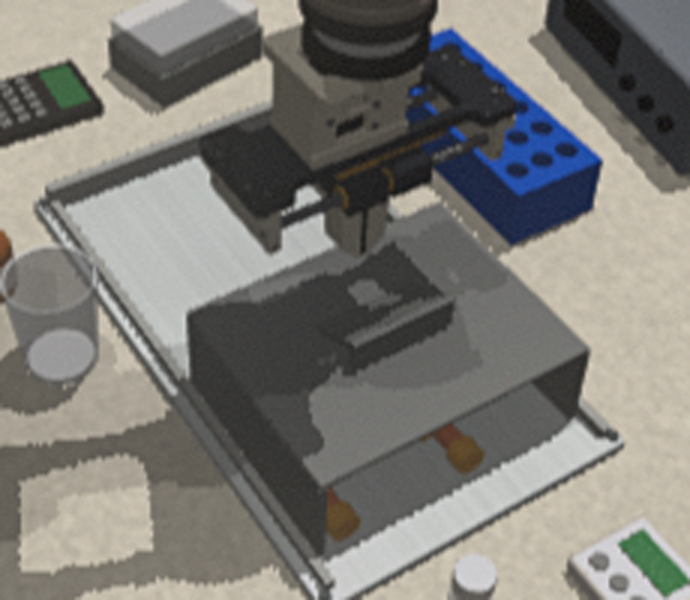

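Run:
```python
from h import *
o=bot.get_obs();p=o["tool_pos"]
print(p,[ (a,((proj("side",p+[0,0,a])-[220,180])*3).round()) for a in(-20,0,20,40)], proj("top",p))
crop('pics/top2.png',300,150,460,310,3.7,'pics/t2c.png')
crop('pics/top1.png',300,150,460,310,3.7,'pics/t1c.png')
```

```text
[571.88235306 -56.70029886  96.45724338] [(-20, array([351., 300.])), (0, array([352., 280.])), (20, array([353., 259.])), (40, array([354., 238.]))] [373.12391464 246.6989829 ]
```

View pics/t2c.png

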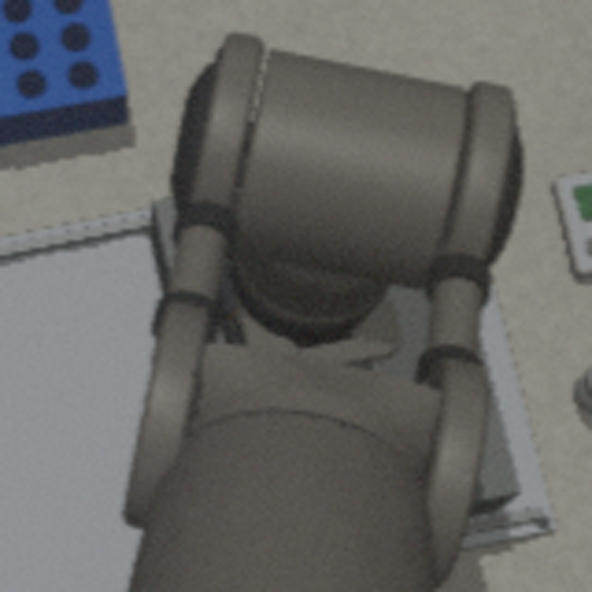

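View pics/t1c.png

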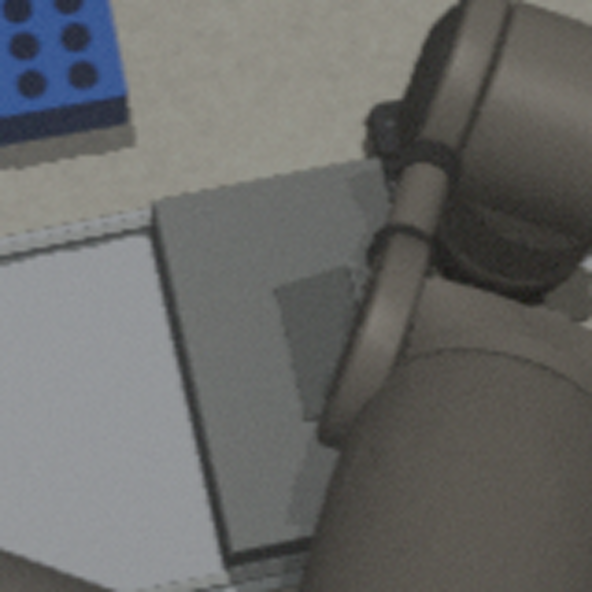

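```bash
python3 - <<'E'
from h import *
for p in([587.5,-152.1,91.5],[571.9,-56.7,96.5]):
    print([ (a,((proj("side",np.array(p)+[0,0,a])-[220,180])*3).round()) for a in(-20,0,20,40)])
for p in ([621,-109,110],[542,-123,110]): print(((proj("side",p)-[220,180])*3).round())
o=bot.get_obs();print(o)
E
python3 -c "
from h import *
crop('pics/side2.png',280,210,400,300,6.5,'pics/s2d.png')
crop('pics/side1.png',310,230,430,320,6.5,'pics/s1d.png')"
```

```text
[(-20, array([430., 399.])), (0, array([433., 379.])), (20, array([435., 359.])), (40, array([438., 338.]))]
[(-20, array([351., 300.])), (0, array([352., 280.])), (20, array([353., 259.])), (40, array([354., 238.]))]
[452. 300.]
[351. 347.]
{'time': 2.8, 'joint_positions': array([-2.31847914e-01,  5.22352379e-01,  1.51871345e+00, -5.67985867e-04,
        1.10128570e+00, -4.10541261e-01]), 'dq': array([-0.02310773,  0.00563392, -0.01584351, -0.0123119 , -0.00133278,
       -0.01751608]), 'tau': array([  0.4314595 , -50.06868482, -22.01191306,   0.12301644,
         0.06450509,   0.17218228]), 'tool_pos': array([571.88235306, -56.70029886,  96.45724338]), 'tcp_rot': array([-3.14069471e+00,  1.61360910e-04,  1.74974692e+00]), 'contact_force': array([ 0.37894897,  0.87152045, -0.23294327]), 'moment': array([ 0.00829991, -0.10590163, -0.00538586]), 'grip_width': 0.590292206817409}
```

View pics/s2d.png

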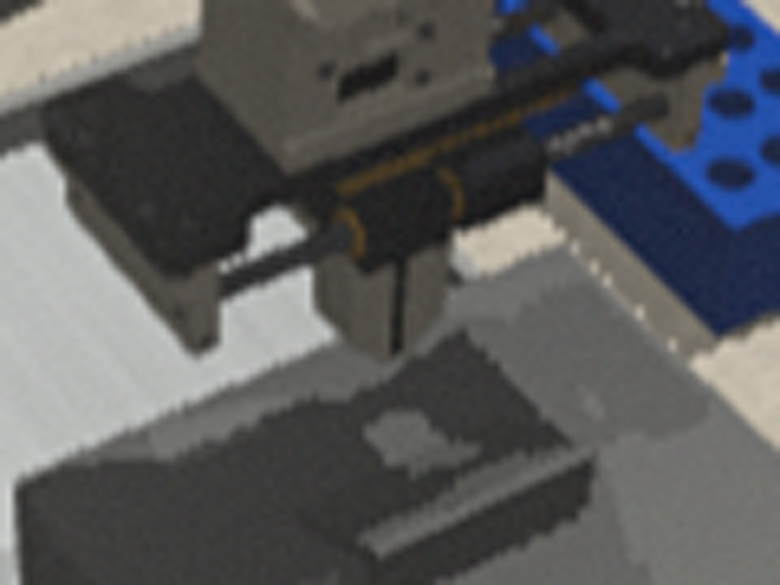

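View pics/s1d.png

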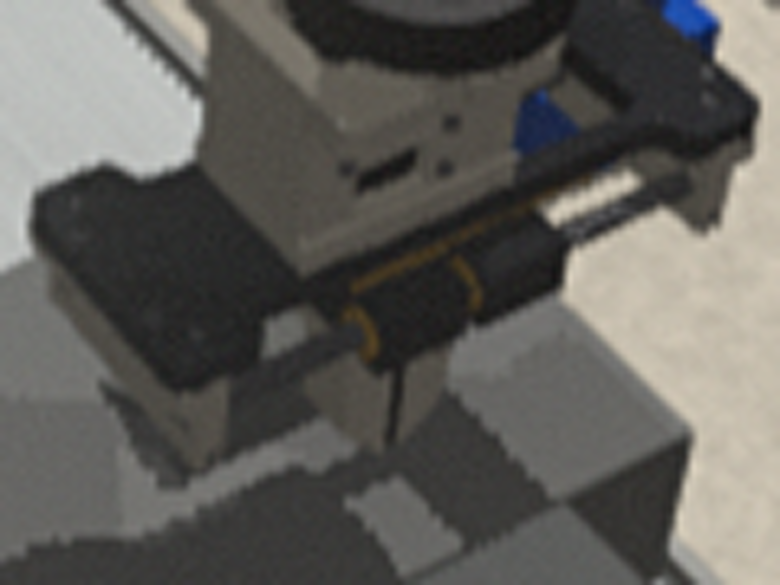

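The state put the fingertips at z=96 at the ledge, but they passed over it without touching and the cover did not move. The image shows the tips higher than reported, with the seam bottom at (340,265) against a projected (337,273). I'll quantify the difference before going lower.

Run:
```python
from h import *
for nm,uv,p in(("1",(370,298.5),(587.5,-152.1,91.5)),("2",(340.5,264.6),(571.9,-56.7,96.5))):
    for z in(90,100,110,120,130): print(nm,z,(ray("side",*uv,z)-np.array(p)).round(1))
```

```text
1 90 [20.  15.1 -1.5]
1 100 [15.4  7.6  8.5]
1 110 [10.7  0.2 18.5]
1 120 [ 6.  -7.3 28.5]
1 130 [  1.3 -14.8  38.5]
2 90 [19.1 26.7 -6.5]
2 100 [14.7 17.6  3.5]
2 110 [10.3  8.5 13.5]
2 120 [ 5.8 -0.5 23.5]
2 130 [ 1.4 -9.6 33.5]
```

```bash
python3 -m inch '[0,0,2,0,0,0,-1, 0.6,-3.4,2.5,0,0,0,-1, 1.2,-6.8,2,0,0,0,-1, 1.8,-10,1,0,0,0,-1, 1.8,-10.4,0,0,0,0,-1]'
python3 -m inch '[0,0,-0.5,0,0,0,-1, 0,0,-1,0,0,0,-1, 0,0,-1.4,0,0,0,-1, 0,0,-1.4,0,0,0,-1, 0,0,-1.4,0,0,0,-1]'
python3 - <<'E'
from h import *
cv2.imwrite("pics/side3.png",bot.capture("side")[:,:,::-1])
print(bot.get_obs()["tool_pos"],bot.get_obs()["contact_force"])
crop('pics/side3.png',310,230,430,320,6.5,'pics/s3d.png')
E
```

```text
time: 3.3
tool_pos: [590.5, -164.7, 96.2]
tcp_rot: [3.141, 0.002, 1.746]
contact_force: [0.1, 0.3, -1.6]
grip_width: 0.7
time: 3.8
tool_pos: [590.8, -164.0, 82.6]
tcp_rot: [3.141, 0.002, 1.747]
contact_force: [-0.2, 0.2, 0.4]
grip_width: 0.2
[ 590.85665052 -164.17499953   82.66047987] [-0.38126215 -0.17150859 -0.23790006]
```

View pics/s3d.png

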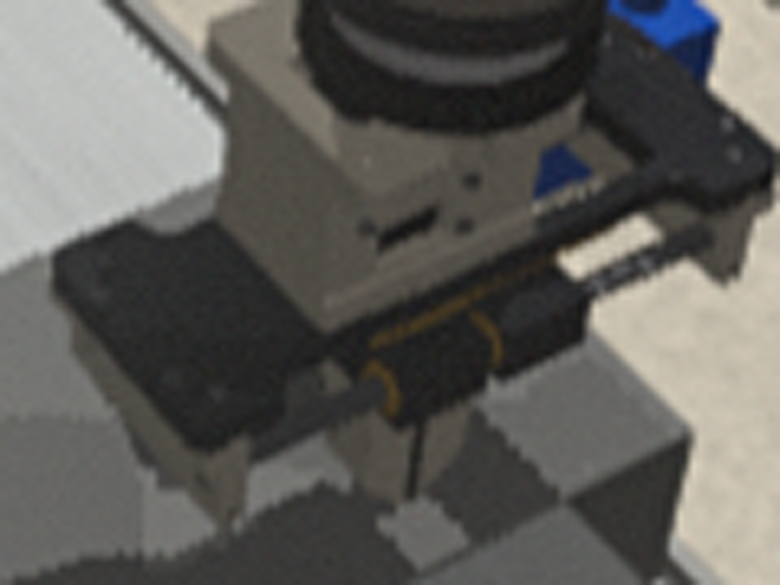

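Run:
```python
from h import *
p=np.array([590.86,-164.17,82.66]);ex=np.array([.984,.177]);ey=np.array([-.177,.984])
for nm,uv in(("finger seam",(410,495)),("left prong",(230,525)),("right prong",(730,280))):
    uv=(310+uv[0]/6.5,230+uv[1]/6.5)
    for z in(90,100,110,115,120,130,140):
        d=ray("side",*uv,z)-p; print(nm,z,"ex %.1f ey %.1f"%(d[:2]@ex,d[:2]@ey))
```

```text
finger seam 90 ex 14.7 ey 5.0
finger seam 100 ex 8.9 ey -1.2
finger seam 110 ex 3.1 ey -7.4
finger seam 115 ex 0.2 ey -10.6
finger seam 120 ex -2.7 ey -13.7
finger seam 130 ex -8.6 ey -19.9
finger seam 140 ex -14.4 ey -26.2
left prong 90 ex -37.4 ey 23.2
left prong 100 ex -42.5 ey 16.7
left prong 110 ex -47.5 ey 10.2
left prong 115 ex -50.0 ey 7.0
left prong 120 ex -52.6 ey 3.7
left prong 130 ex -57.6 ey -2.8
left prong 140 ex -62.7 ey -9.3
right prong 90 ex 155.9 ey 23.6
right prong 100 ex 147.9 ey 17.1
right prong 110 ex 140.0 ey 10.5
right prong 115 ex 136.0 ey 7.3
right prong 120 ex 132.1 ey 4.0
right prong 130 ex 124.1 ey -2.5
right prong 140 ex 116.2 ey -9.0
```

```bash
python3 -m inch '[0,0,-0.4,0,0,0,-1, 0,0,-0.8,0,0,0,-1, 0,0,-1.1,0,0,0,-1, 0,0,-1.1,0,0,0,-1, 0,0,-1.1,0,0,0,-1]'
python3 -m inch '[0,0,-0.2,0,0,0,-1, 0,0,-0.4,0,0,0,-1, 0,0,-0.6,0,0,0,-1, 0,0,-0.8,0,0,0,-1, 0,0,-0.8,0,0,0,-1]'
python3 - <<'E'
from h import *
cv2.imwrite("pics/side4.png",bot.capture("side")[:,:,::-1])
print(bot.get_obs()["tool_pos"],bot.get_obs()["contact_force"])
crop('pics/side4.png',310,230,430,320,6.5,'pics/s4d.png')
E
```

```text
time: 4.35
tool_pos: [590.8, -164.2, 71.5]
tcp_rot: [3.141, 0.002, 1.747]
contact_force: [0.2, -0.6, 0.5]
grip_width: 0.6
time: 4.85
tool_pos: [590.6, -164.1, 63.1]
tcp_rot: [3.141, 0.002, 1.747]
contact_force: [-0.4, -1.5, -0.3]
grip_width: 0.7
[ 590.6733218  -164.14879294   63.31152106] [0.35158637 0.94962747 0.53905353]
```

View pics/s4d.png

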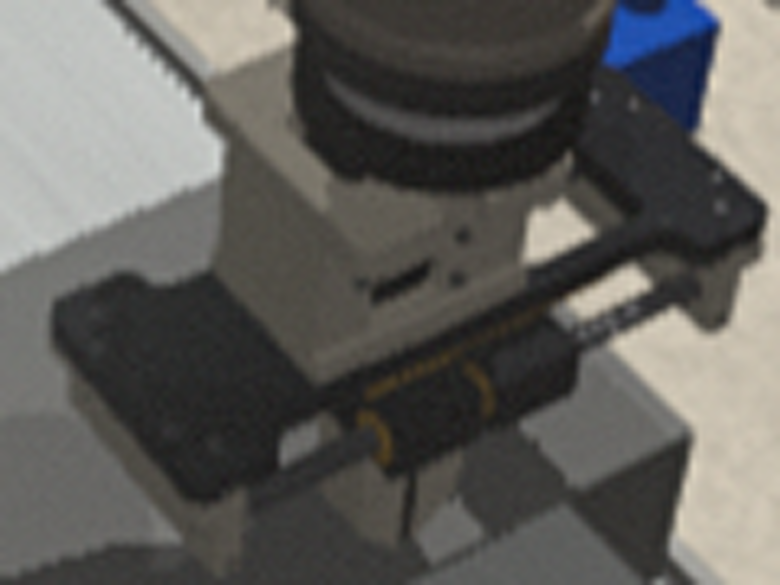

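```bash
python3 -m inch '[-0.2,1.2,0,0,0,0,-1, -0.4,2.4,0,0,0,0,-1, -0.6,3.5,0,0,0,0,-1, -0.8,4.5,0,0,0,0,-1, -1,5.5,0,0,0,0,-1]'
python3 - <<'E'
from h import *
cv2.imwrite("pics/side5.png",bot.capture("side")[:,:,::-1])
print(bot.get_obs()["tool_pos"],bot.get_obs()["contact_force"])
crop('pics/side5.png',220,180,450,380,3,'pics/s5c.png')
E
```

```text
time: 5.4
tool_pos: [580.8, -108.6, 63.6]
tcp_rot: [3.141, 0.003, 1.748]
contact_force: [0.8, -3.8, 0.1]
grip_width: -0.0
[ 580.22694348 -106.74158062   63.45537809] [-0.05110182  1.66500933 -0.01381207]
```

View pics/s5c.png

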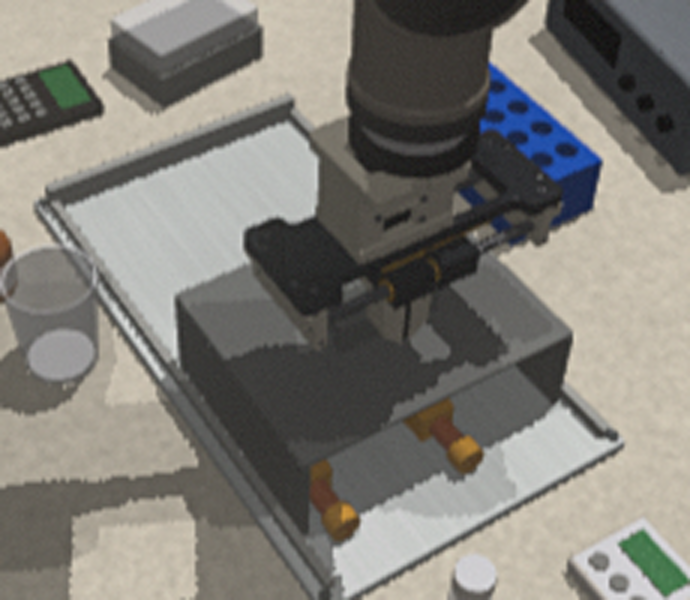

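The cover slides now: its front edge has moved and more of the valves shows. I'll keep pushing.

```bash
python3 -m inch '[-0.27,1.5,0,0,0,0,-1, -0.54,3,0,0,0,0,-1, -0.81,4.5,0,0,0,0,-1, -1.08,6,0,0,0,0,-1, -1.35,7.5,0,0,0,0,-1]'
python3 -m inch '[-0.27,1.5,0,0,0,0,-1, -0.54,3,0,0,0,0,-1, -0.81,4.5,0,0,0,0,-1, -1.08,6,0,0,0,0,-1, -1.35,7.5,0,0,0,0,-1]'
python3 - <<'E'
from h import *
cv2.imwrite("pics/side6.png",bot.capture("side")[:,:,::-1])
print(bot.get_obs()["tool_pos"],bot.get_obs()["contact_force"])
crop('pics/side6.png',220,160,450,380,2.7,'pics/s6c.png')
E
```

```text
time: 5.95
tool_pos: [566.6, -30.7, 63.7]
tcp_rot: [3.141, 0.002, 1.748]
contact_force: [1.7, -3.9, 1.1]
grip_width: 0.4
time: 6.45
tool_pos: [552.9, 45.5, 63.7]
tcp_rot: [3.141, 0.002, 1.748]
contact_force: [0.9, -3.7, 1.4]
grip_width: 0.3
[552.02054065  47.94142493  63.53220146] [-0.11663176  1.55191278 -1.07677987]
```

View pics/s6c.png

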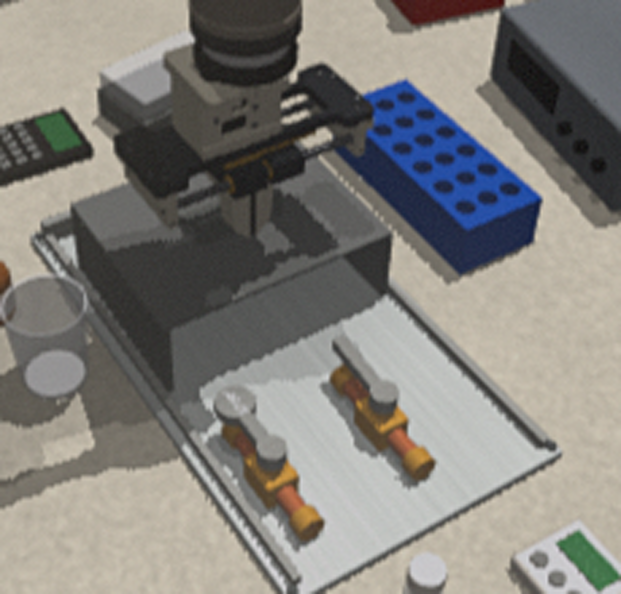

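The disc lever is the near one (x=-85). About 36 mm of travel is left.

```bash
python3 -m inch '[-0.11,0.6,0,0,0,0,-1, -0.22,1.2,0,0,0,0,-1, -0.33,1.8,0,0,0,0,-1, -0.44,2.4,0,0,0,0,-1, -0.53,2.9,0,0,0,0,-1]'
python3 -m inch '[-0.03,0.2,0,0,0,0,-1, -0.06,0.4,0,0,0,0,-1, -0.09,0.6,0,0,0,0,-1, -0.12,0.8,0,0,0,0,-1, -0.15,0.9,0,0,0,0,-1]'
python3 - <<'E'
from h import *
cv2.imwrite("pics/side7.png",bot.capture("side")[:,:,::-1])
print(bot.get_obs()["tool_pos"],bot.get_obs()["contact_force"])
crop('pics/side7.png',220,160,450,380,2.7,'pics/s7c.png')
E
```

```text
time: 7.0
tool_pos: [546.6, 77.2, 63.5]
tcp_rot: [-3.141, 0.0, 1.749]
contact_force: [0.1, -3.3, -0.1]
grip_width: 0.3
time: 7.5
tool_pos: [545.3, 86.2, 63.5]
tcp_rot: [3.142, 0.0, 1.749]
contact_force: [1.8, -4.0, 0.4]
grip_width: 0.2
[545.377729    86.31183097  63.49792631] [ 1.22646827 -3.85131883  0.63347349]
```

View pics/s7c.png

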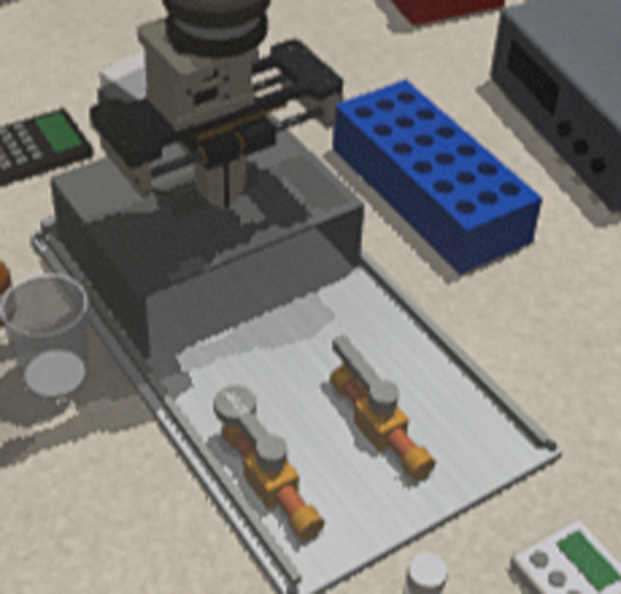

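```bash
python3 -m inch '[-0.02,0.15,0,0,0,0,-1, -0.05,0.3,0,0,0,0,-1, -0.08,0.45,0,0,0,0,-1, -0.11,0.6,0,0,0,0,-1, -0.11,0.6,0,0,0,0,-1]'
python3 -m inch '[-0.02,0.1,0,0,0,0,-1, -0.04,0.2,0,0,0,0,-1, -0.05,0.3,0,0,0,0,-1, -0.07,0.4,0,0,0,0,-1, -0.07,0.4,0,0,0,0,-1]'
```

```text
time: 8.05
tool_pos: [545.7, 88.1, 65.2]
tcp_rot: [3.139, 0.007, 1.75]
contact_force: [-0.3, -22.2, 10.7]
grip_width: -0.1
time: 8.55
tool_pos: [545.7, 88.2, 66.4]
tcp_rot: [3.139, 0.013, 1.75]
contact_force: [-0.4, -20.1, 8.4]
grip_width: 0.6
```

Force jumped to 22 N, so the cover is on the end stop. I back off, rise and look from above.

```bash
python3 -m inch '[0.05,-0.6,0,0,0,0,-1, 0.3,-1.8,0,0,0,0,-1, 0.3,-1.8,2,0,0,0,-1, 0.3,-1.8,5,0,0,0,-1, 0.3,-1.8,7,0,0,0,-1]'
python3 - <<'E'
from h import *
for n in("top","side"): cv2.imwrite(f"pics/{n}8.png",bot.capture(n)[:,:,::-1])
print(bot.get_obs()["tool_pos"],bot.get_obs()["contact_force"])
crop('pics/side8.png',220,180,450,380,3,'pics/s8c.png')
crop('pics/top8.png',230,180,460,340,3.4,'pics/t8c.png')
E
```

```text
time: 9.05
tool_pos: [549.0, 70.5, 137.7]
tcp_rot: [3.138, 0.012, 1.75]
contact_force: [0.3, -0.8, 0.4]
grip_width: 0.6
[550.40659196  70.54196469 138.96778766] [ 1.0200489  -0.28469919 -0.90683449]
```

View pics/t8c.png

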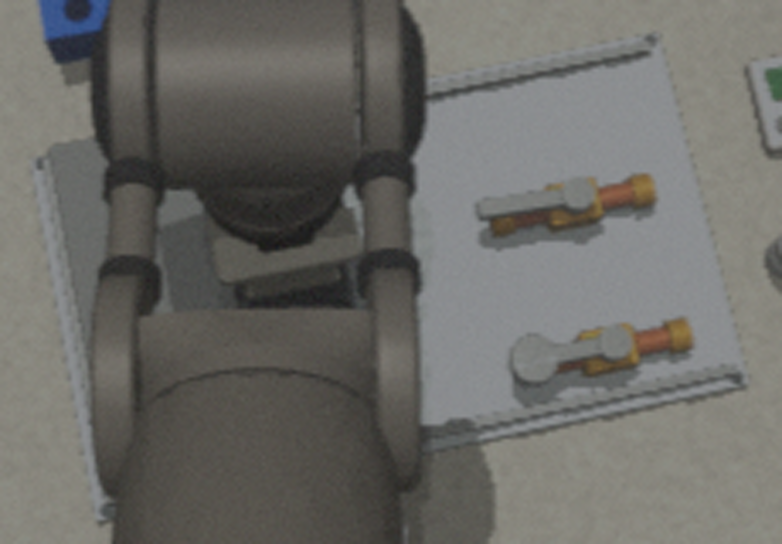

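View pics/s8c.png

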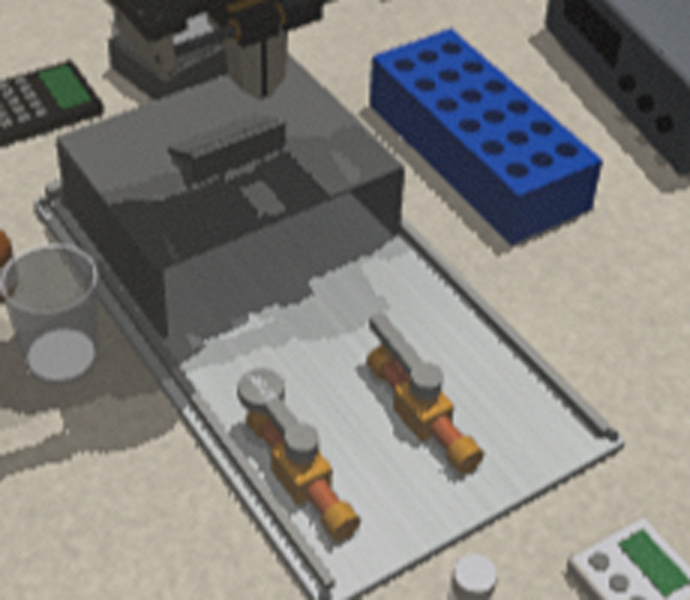

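Run:
```python
from h import *
f=lambda u,v,z:ray("top",230+u/3.4,180+v/3.4,z)
g=lambda u,v,z:ray("side",220+u/3,180+v/3,z)
for nm,t,s in(("disc",(537,358),(261,388)),("dhub",(617,343),(301,434)),("phub",(578,192),(427,377)),("ptip",(479,210),(374,320))):
    print(nm,f(*t,56).round(1),g(*s,56).round(1))
a=f(617,343,56);d=f(537,358,56)-a;print(np.linalg.norm(d),np.arctan2(-d[0],d[1]))
p=bot.get_obs()["tool_pos"]
# visible fingertip seam
uv=(264,95)
for z in(150,160,170,180): print(z,(g(*uv,z)-p).round(1))
print(proj("top",p))
```

```text
disc [494.3 -89.1  56. ] [492.3 -92.1  56. ]
dhub [ 502.8 -140.6   56. ] [ 503.2 -137.3   56. ]
phub [ 602.6 -121.    56. ] [ 600.4 -123.3   56. ]
ptip [592.1 -56.1  56. ] [588.  -62.9  56. ]
52.280110163343416 0.1629287335045623
150 [13.  20.9 11. ]
160 [ 8.6  8.9 21. ]
170 [ 4.2 -3.  31. ]
180 [ -0.2 -15.   41. ]
[313.22251818 253.83134585]
```

```bash
python3 -m inch '[-2.2,-3.2,0,0,0,0,-1, -4.4,-6.4,0,0,0,0,-1, -6.6,-9.6,0,0,0,0,-1, -8.8,-12.8,0,0,0,0,-1, -10.7,-15.9,0,0,0,0,-1]'
python3 -m inch '[0,0,-3,0,0,0,-1, 0,0,-6,0,0,0,-1, 0,0,-9,0,0,0,-1, 0,0,-11,0,0,0,-1, 0,0,-11,0,0,0,-1]'
python3 - <<'E'
from h import *
for n in("side",): cv2.imwrite(f"pics/{n}9.png",bot.capture(n)[:,:,::-1])
p=bot.get_obs()["tool_pos"];print(p,bot.get_obs()["contact_force"])
print((proj("side",p+[0,0,32])-[220,180])*3)
crop('pics/side9.png',220,180,450,380,3,'pics/s9c.png')
E
```

```text
time: 9.65
tool_pos: [441.6, -88.9, 137.7]
tcp_rot: [3.135, 0.011, 1.751]
contact_force: [0.5, -0.4, -0.3]
grip_width: 0.5
time: 10.15
tool_pos: [438.8, -87.8, 24.7]
tcp_rot: [3.142, 0.007, 1.75]
contact_force: [0.6, 0.7, 0.6]
grip_width: 0.3
[440.08290311 -88.25639758  26.26756704] [0.32850354 0.78108153 0.49501337]
[184.65852218 403.54709538]
```

View pics/s9c.png

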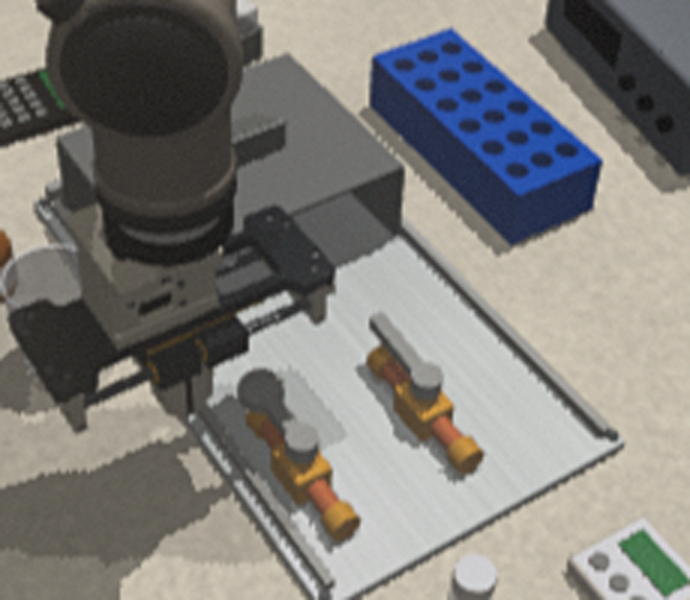

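```bash
python3 -m inch '[0.2,0,-0.4,0,0,0,-1, 0.2,0,-0.8,0,0,0,-1, 0.2,0,-1.2,0,0,0,-1, 0.2,0,-1.5,0,0,0,-1, 0.2,0,-1.5,0,0,0,-1]'
python3 - <<'E'
from h import *
for n in("side",): cv2.imwrite(f"pics/{n}10.png",bot.capture(n)[:,:,::-1])
p=bot.get_obs()["tool_pos"];print(p,bot.get_obs()["contact_force"])
q=p+np.array([1.7,-9.3,0])
print([((proj("side",q+[0,0,a])-[240,250])*6).round() for a in(25,32,39)])
crop('pics/side10.png',240,250,370,350,6,'pics/s10c.png')
E
```

```text
time: 10.7
tool_pos: [441.9, -88.2, 11.1]
tcp_rot: [3.139, 0.008, 1.75]
contact_force: [-0.1, -0.7, 0.5]
grip_width: 0.3
[442.00791862 -88.22003721  11.25013295] [-0.37061352 -0.63214082  0.14602417]
[array([271., 446.]), array([270., 433.]), array([270., 420.])]
```

View pics/s10c.png

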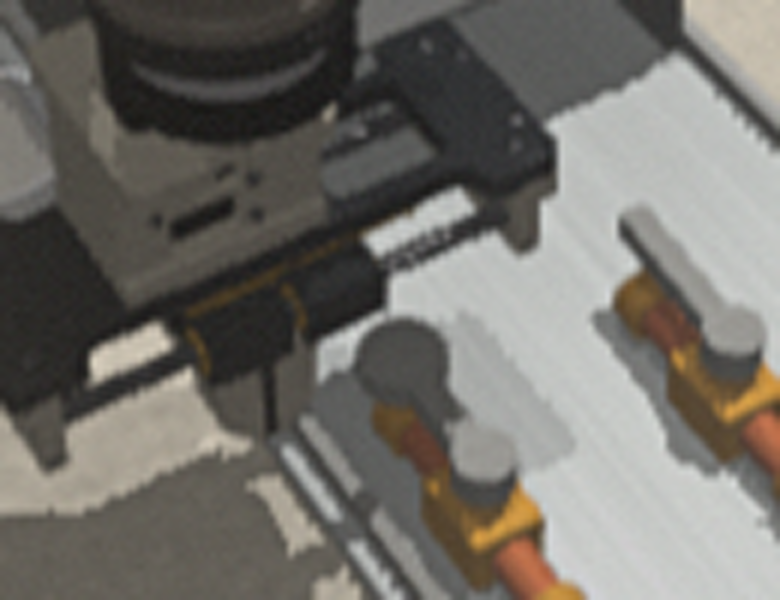

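Run:
```python
from h import *
p=np.array([442,-88.2,11.2]);ex=np.array([.984,.177]);ey=np.array([-.177,.984])
for nm,uv in(("right prong",(525,252)),("left prong",(50,470)),("knob",(210,385))):
    uv=(240+uv[0]/6,250+uv[1]/6)
    for z in(60,70,80,90,100,110):
        d=ray("side",*uv,z)-p; print(nm,z,"ex %.1f ey %.1f"%(d[:2]@ex,d[:2]@ey))
```

```text
right prong 60 ex 107.0 ey 2.1
right prong 70 ex 102.0 ey -5.2
right prong 80 ex 97.0 ey -12.6
right prong 90 ex 92.0 ey -20.0
right prong 100 ex 87.0 ey -27.4
right prong 110 ex 82.0 ey -34.7
left prong 60 ex -72.8 ey 2.2
left prong 70 ex -75.2 ey -5.2
left prong 80 ex -77.6 ey -12.5
left prong 90 ex -80.1 ey -19.9
left prong 100 ex -82.5 ey -27.3
left prong 110 ex -84.9 ey -34.7
knob 60 ex -13.1 ey 6.5
knob 70 ex -16.4 ey -1.0
knob 80 ex -19.7 ey -8.4
knob 90 ex -23.0 ey -15.8
knob 100 ex -26.2 ey -23.3
knob 110 ex -29.5 ey -30.7
```

```bash
python3 -m inch '[0.8,0.15,0,0,0,0,-1, 1.6,0.33,0,0,0,0,-1, 2.5,0.5,0,0,0,0,-1, 3.4,0.75,0,0,0,0,-1, 4.3,0.93,0,0,0,0,-1]'
python3 - <<'E'
from h import *
cv2.imwrite("pics/side11.png",bot.capture("side")[:,:,::-1])
o=bot.get_obs();print(o["tool_pos"],o["contact_force"])
crop('pics/side11.png',240,250,370,350,6,'pics/s11c.png')
E
```

```text
time: 11.25
tool_pos: [485.4, -78.3, 11.2]
tcp_rot: [3.14, 0.008, 1.751]
contact_force: [-3.0, 0.8, 0.7]
grip_width: 0.3
[487.30567389 -78.60616176  11.36944207] [1.13732106e-03 1.51041384e+00 7.14561954e-01]
```

View pics/s11c.png

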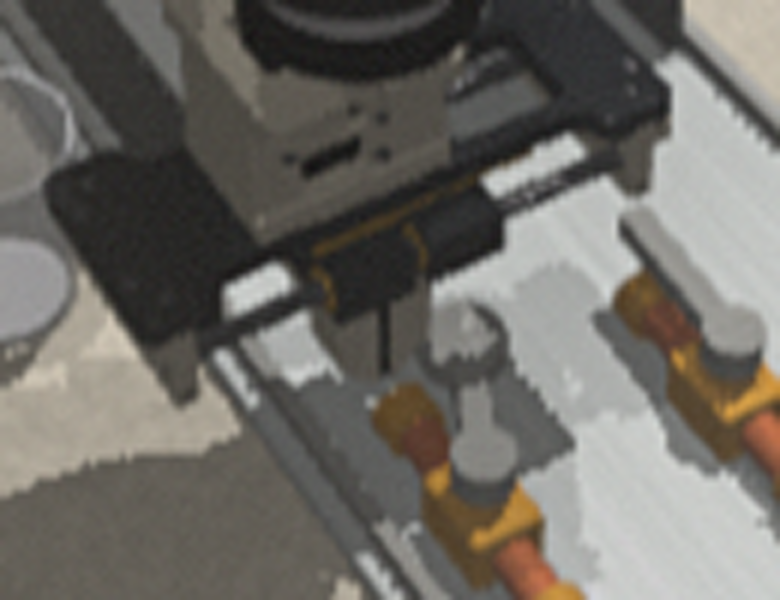

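The lever is turning clockwise, about 35 degrees so far. I'll follow the arc.

```bash
python3 -m inch '[0.9,-0.15,0,0,0,0,-1, 1.7,-0.45,0,0,0,0,-1, 2.5,-0.86,0,0,0,0,-1, 3.1,-1.3,0,0,0,0,-1, 3.6,-1.8,0,0,0,0,-1]'
python3 - <<'E'
from h import *
cv2.imwrite("pics/side12.png",bot.capture("side")[:,:,::-1])
o=bot.get_obs();print(o["tool_pos"],o["contact_force"])
crop('pics/side12.png',240,250,370,350,6,'pics/s12c.png')
E
```

```text
time: 11.8
tool_pos: [524.3, -97.2, 11.5]
tcp_rot: [3.137, 0.009, 1.751]
contact_force: [-1.0, 3.6, 1.7]
grip_width: 0.0
[525.02968931 -98.16110837  11.57796168] [0.89791128 0.65897156 1.67584545]
```

View pics/s12c.png

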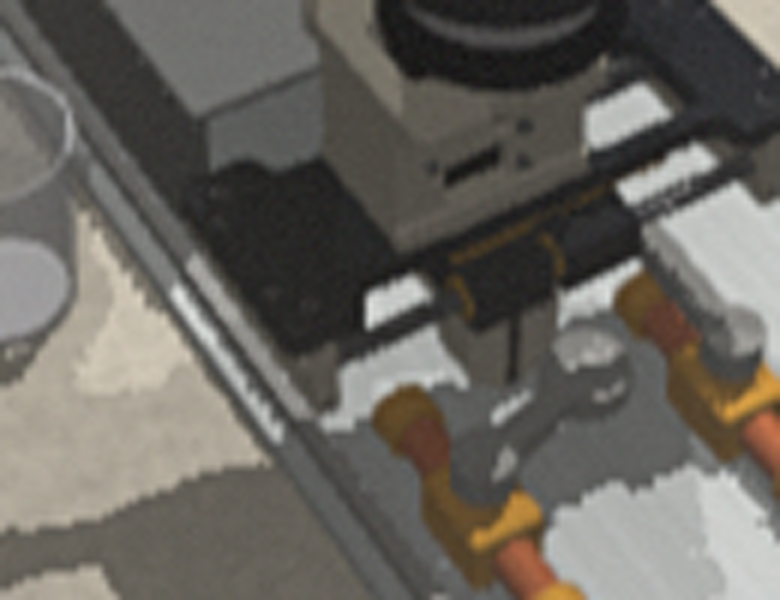

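```bash
python3 -m inch '[0.5,-0.3,0,0,0,0,-1, 1,-0.6,0,0,0,0,-1, 1.35,-0.9,0,0,0,0,-1, 1.4,-1.15,0,0,0,0,-1, 1.4,-1.3,0,0,0,0,-1]'
python3 -m inch '[0,-0.1,0,0,0,0,-1, 0.03,-0.2,0,0,0,0,-1, 0.05,-0.3,0,0,0,0,-1, 0.05,-0.3,0,0,0,0,-1, 0.05,-0.3,0,0,0,0,-1]'
```

```text
time: 12.35
tool_pos: [536.8, -106.8, 11.0]
tcp_rot: [3.14, 0.002, 1.75]
contact_force: [-3.6, 24.5, 7.3]
grip_width: 0.5
time: 12.85
tool_pos: [536.6, -106.2, 10.9]
tcp_rot: [3.141, -0.003, 1.75]
contact_force: [-2.2, 16.8, 6.2]
grip_width: 0.4
```

The force rose to 24 N, so the lever is on its stop. I retreat and check.

```bash
python3 -m inch '[-0.1,0.6,0,0,0,0,-1, -0.3,1.6,0,0,0,0,-1, -0.3,1.6,3,0,0,0,-1, -0.3,1.6,7,0,0,0,-1, -0.3,1.6,11,0,0,0,-1]'
python3 -m inch '[0,0,3,0,0,0,-1, -3,3,5,0,0,0,-1, -6,6,5,0,0,0,-1, -9,10,5,0,0,0,-1, -11,14,5,0,0,0,-1]'
python3 - <<'E'
from h import *
for n in("top","side"): cv2.imwrite(f"pics/{n}13.png",bot.capture(n)[:,:,::-1])
o=bot.get_obs();print(o["tool_pos"],o["contact_force"])
E
```

```text
time: 13.35
tool_pos: [533.5, -90.2, 121.9]
tcp_rot: [3.141, -0.003, 1.75]
contact_force: [1.3, 0.2, 0.0]
grip_width: 0.1
time: 13.85
tool_pos: [421.9, 50.5, 172.2]
tcp_rot: [3.14, -0.002, 1.748]
contact_force: [1.7, 0.3, -0.9]
grip_width: 0.7
[421.0071161   53.12726022 172.26728584] [ 0.17012929 -0.2729989   0.35447249]
```

View pics/top13.png

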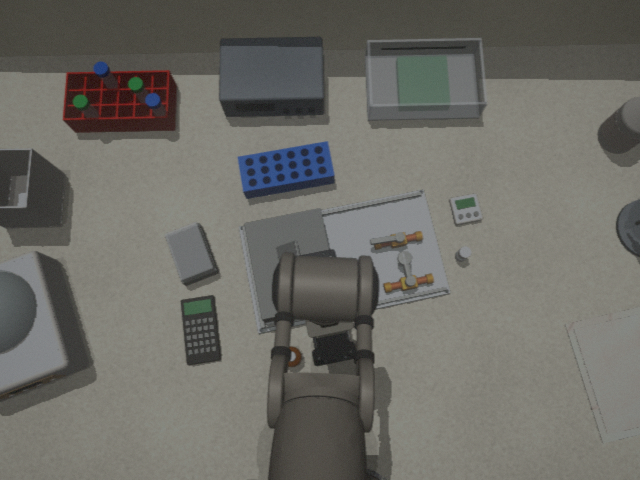

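View pics/side13.png

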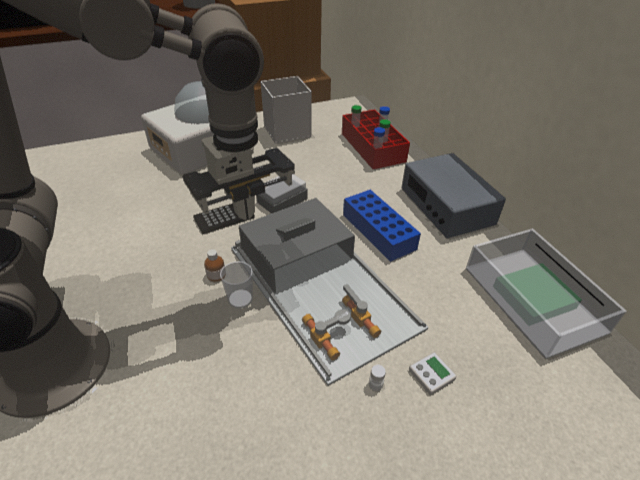

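```bash
python3 -c "
from h import *
crop('pics/top13.png',320,190,460,310,5.5,'pics/t13c.png')
crop('pics/side13.png',220,190,440,390,3,'pics/s13c.png')"
```

```text
(no output)
```

View pics/t13c.png

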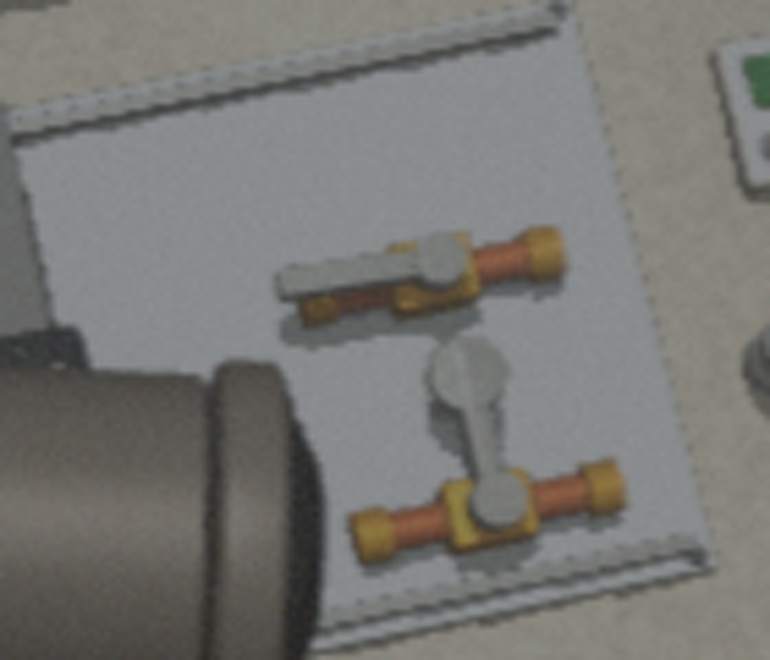

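View pics/s13c.png

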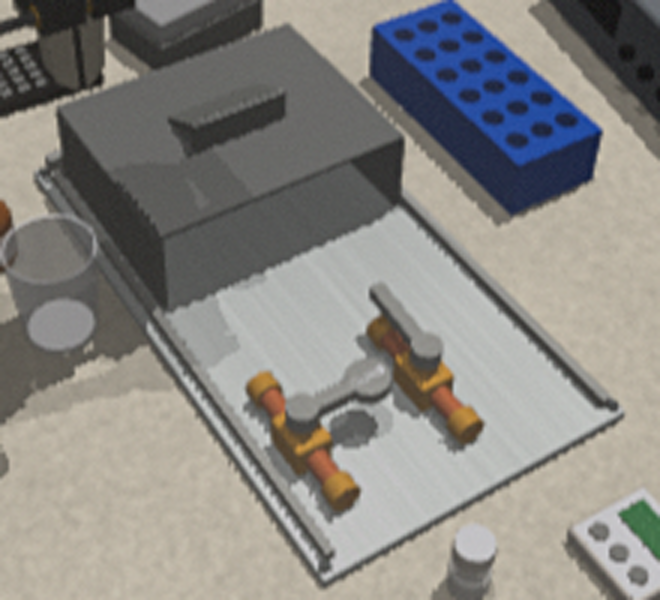

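Run:
```python
from h import *
f=lambda u,v,z:ray("top",320+u/5.5,190+v/5.5,z)
g=lambda u,v,z:ray("side",220+u/3,190+v/3,z)
a=f(498,498,56);b=f(467,374,56);d=b-a;yx=np.arctan2(d[1],d[0]);print("lever",np.linalg.norm(d),"yaw",yx)
# pipe ends (plate y dir), z~27
e=f(375,533,30)-f(603,487,30);print("pipe yaw",np.arctan2(-e[0],e[1]))
r=f(0,120,20)-f(555,10,20);print("rail yaw",np.arctan2(-r[0],r[1]))
p=f(286,282,56)-f(443,259,56);print("plain yaw",np.arctan2(-p[0],p[1]))
a=g(303,407,56);b=g(376,378,56);d=b-a;print("side lever",np.linalg.norm(d),np.arctan2(d[1],d[0]))
R=np.array([g(290,27,85),g(402,140,85),g(163,235,85),g(60,112,85)]).mean(0);print("cover",R)
o=np.array([563.5,-1]);print((R[:2]-o)@np.array([-.177,.984]))
```

```text
lever 51.11296066094378 yaw 0.18722476167655017
pipe yaw 0.1765256584053268
rail yaw 0.17983378774968065
plain yaw 0.12562742224884427
side lever 54.086587722544266 0.08959353026230867
cover [542.75769247 109.79078054  85.        ]
112.68951647927705
```

```bash
python3 -c "
from plant import bot
print(bot.close_job())"
```

```text
the job is handed in; nothing more can be done
None
```

I pushed the cover along its rails to the end stop, then pushed the disc-ended lever (the one nearer the robot, x = -85) a quarter turn clockwise onto its stop. I raised the hand clear and handed the job in at about 14 s; no verdict was reported.

**Last checks**
- **Cover:** it sits at about y = 113 mm on the plate, against 115 mm at full contact. It was flat, and the push force jumped to about 22 N at the stop.
- **Disc lever:** it stands at about 1.56 rad in the top view, and the force rose to about 24 N at its stop. The side view gave about 1.66 rad; I trust the top view more, because the side view is coarser.
- **Plain lever:** it is still open, at about 0.05 rad.
- **Bystanders:** those I could see looked unmoved. The arm hid the beaker in the last top view, but the side view shows it where it was.

**What disagreed**
- **Fingertip height:** the real fingertips were about 32 mm higher than the reported TCP. My first push therefore passed over the ledge without touching the cover. I measured the offset in the side images, corrected for it and repeated the push.
- **Camera views:** the top and side views differed from each other by 3 to 12 mm in y.

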